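# Open the dust extractor's filter housing

### The job

Open the filter housing of the bench dust extractor so that its filter can be changed: squeeze the two snap tabs on the sloping cover together to unclip it, raise the cover, then swing it right back on its hinge to its stop and leave it standing open, with the tabs let go. Leave the jar, the cassette, the spanner and the cardboard box around it where they are.

Things in the scene. Friction and masses are not known exactly. Their poses are not given: they have to be found in the camera images.
- housing: White painted wedge-shaped filter housing fixed on the bench, 178 mm deep (x), 170 mm wide (y); its sloping open top is 67 mm high at the front (facing -x of its frame, towards the robot) and 138 mm at the rear. Origin: on the bench at the middle of its underside; x points to its rear, y to its left, z up. Its left/right are those of someone at the robot looking at it.
- hinge_mid (a point): Middle of the cover's hinge line, 75 mm behind and 130 mm above the housing's origin. The hinge line runs along the housing's y. Axes as the housing's.
- cover (a joint): Opening angle of the cover about its hinge, rad: 0 shut, 2.2 at its stop. Shut, the cover slopes down towards the front by 0.38 rad (22 degrees); at 1.95 it stands upright; at the stop it leans back 14 degrees past upright. The hinge is stiff (0.33 N m of friction; cover and tabs about 0.26 kg), so the cover stays at any angle where it is let go. While a tab is not squeezed, its hook holds the cover within about 0.03 rad of shut.
- cover_lip (a point): Middle of the cover's free (front) edge, on its underside, 172 mm from the hinge. The cover is a flat grey plastic panel 172 x 176 x 8 mm; it overhangs the housing's front by about 7 mm. Axes turn with the cover: x along the panel from the lip to the hinge, y along the hinge line (housing's left), z out of the panel's outer face. The underside is flat save for the tabs' two hooks, which reach 20 mm below it, within 31 mm of the middle line, 133 to 151 mm from the hinge.
- tabs_mid (a point): Point half-way between the two snap tabs and half-way up them, 142 mm from the hinge, 26 mm above the panel's underside (18 mm above its outer face). Axes as cover_lip's. The tabs are two black upright plates standing square to the panel side by side across its middle line, each 26 mm long (along x), 6 mm thick (y) and 36 mm high above the outer face; at rest their outer faces are 56 mm apart (28 mm either side of this point).
- tab_left (a joint): How far the left tab (+y side) is pushed in towards the other, m: 0 at rest, 0.010 fully in. Its hook is clear of its catch beyond 0.005. Spring: 2.5 N at rest to 7.5 N fully in; it springs back out when let go. Each tab moves on its own, so an off-centre squeeze bottoms one before the other.
- tab_right (a joint): The same for the right tab (-y side).
- jar_at (a point): Bystander: amber jar with a white lid, 64 mm across, 85 mm high; point half-way up its axis. Leave alone.
- cassette_at (a point): Bystander: stepped dark steel sprocket cassette, 108 mm across, 36 mm high, lying flat; point half-way up its axis. Leave alone.
- spanner_at (a point): Bystander: steel spanner 190 mm long lying on the bench; point at its grip. Leave alone.
- tape_box_at (a point): Bystander: cardboard box 90 x 70 x 45 mm; point at its centre. Leave alone.

How it is judged:
By the outcome, as a careful person would: the job done as asked, in the order asked, and still so for the second after the job is handed in, with the robot touching nothing.
It also fails if it takes over 50 s, if anything falls off the work surface, if the arm or the gripper's body presses on something with over 40 N, if the wrist force passes 120 N, or if a joint passes its speed limit or range.

### The arm

A 6-joint arm with a two-finger parallel gripper is mounted at the origin on the work surface. World frame = base frame: x ahead of the robot, y to its left, z up, the work surface at z = 0. Lengths are in m, angles in rad, forces in N, time in s.
With the tool pointing down it reaches from about 0.4 to 0.925 m from the base axis. Payload 12.5 kg.
Tool frame: the origin (TCP) lies midway between the tips of the shut fingers; the grasp point (between the pads) lies 19 mm behind it; z points along the fingers, x is the direction in which the jaws open and shut, and the axes are right-handed (so a half turn about z gives the same grasp; the last joint's range is limited). The gripper opens to 95 mm and grips with 3 to 60 N. Pads are 20 mm wide; open, the fingers measure 119 mm over their backs; the gripper's body (75 mm by 180 mm) begins 59 mm behind the grasp point.
Start: joints at [1.135, 0.491, 1.559, -0, 1.092, -0.106], TCP at [0.202, 0.591, 0.215] pointing down, gripper open.
Joint ranges: [-3.1, 3.1], [-0.84, 2.19], [0.05, 2.79], [-1.13, 4.28], [0.06, 2.93], [-2.69, 2.69]. Speed limits (rad/s): [2.22, 2.22, 2.79, 3.14, 3.14, 3.14].

### API

Orientations are given as a unit quaternion [w, x, y, z].
In Python, from workcell import status, cams, finish_job gives the robot as it stands.
- The arm moves only by the tool arm_command, never from a script. Its argument "moves" is text: rows parted by semicolons, each of 5 numbers parted by spaces: the shift along the tool's x, y, z in cm, then the turn about the tool's z in rad, then the opening, from 0 (shut) to 1 (fully open). A call has 1 to 5 rows; each row shifts and turns the commanded pose from where the row before left it, along the tool's axes as they then stand; what a row does not reach is not made up. A row lasts 1/12 s, in which the tool goes at most 41.7 mm and 7.16 degrees, less where a joint would pass 70% of its speed; a pose out of reach is approached as far as the arm can. A call is refused whole if a number of a shift passes 4.17 or a number of a turn 0.125, either way. A call with a gripper value outside its range is refused whole. The fingers move at their own pace and stop on an object; the grip force is fixed at half the most. Time passes only in rows, so rows that do not move let the fingers close. It gives the time, the measured TCP pose, the force and the opening at its end, in the units of the state.
- status.get_state(): the state, without advancing time (a new reading comes with each control period).
- cams.read_camera(name): name is "scene" or "top"; returns a dict with "pixels" (400x640x3 uint8, red, green, blue), "fov_y" (degrees; the focal length in pixels is half the picture's height over the tangent of half this angle, whatever the lens; pixels are square), "cx", "cy" (the principal point, pixels), "R" (3x3) and "t" (3): a world point X has camera coordinates R X + t. Camera axes: x right, y down, z forward; pixel columns grow to the right and rows downward; lengths in m; the calibration is good to about 2 mm. A picture is of the moment at which its call begins. There is no depth.
- finish_job(): hands the job in, once; it reports no verdict.
The state is a dict: "t": time; "joint_pos": joint angles; "dq": joint speeds; "joint_torque": joint torques, N m; "ee_pos": TCP position; "tcp_rot": TCP orientation; "ft_force": force on the tool from outside, world axes, zero at the start; "ft_torque": the same for the moment, N m; "finger_gap": finger opening in m.
Only numpy, scipy, OpenCV 4.12 (cv2) and the standard library are available. Lean on these libraries where they do the work, as an engineer would, in place of code of your own. Each camera call takes 0.05 s, during which the arm holds its last target. There are 200 camera calls.

## Working session

There is one attempt and no reset: what is moved stays moved. The work goes in short steps, Python scripts to look and compute and a tool call to move; the robot and the scene stay as the last step left them, time stands still between calls to the robot, and variables do not carry over. Pictures are saved under pics/ and viewed, about 8 in all and at most 12, crops included, and the job is handed in when it is done.

Besides the shell and the picture viewer there is one more tool, called after "Request:" in YAML: its name, and indented under it one key for each argument. arm_command: Moves the arm, as the interface text tells. Its arguments: {"type":"object","properties":{"moves":{"type":"string"}},"required":["moves"]}

```bash
mkdir -p pics; ls
cat > h.py <<'E'
import numpy as np, cv2
from workcell import status, cams, finish_job
def snap(n,f):
    c=cams.read_camera(n); cv2.imwrite(f'pics/{f}.png',c['pixels'][:,:,::-1]); return c
E
python3 - <<'E'
from h import *
import pickle
d={n:snap(n,n+'0') for n in('scene','top')}
pickle.dump(d,open('c0.pkl','wb'))
for n,c in d.items(): print(n,c['fov_y'],c['cx'],c['cy'],(-np.array(c['R']).T@c['t']).round(3),np.round(c['R'],3).tolist())
s=status.get_state(); print({k:np.round(v,3).tolist() for k,v in s.items()})
E
```

```text
pics
scene 47.83328165998208 322.25736586745205 200.82821380073187 [ 1.035 -0.561  0.832] [[0.824, 0.566, -0.007], [0.391, -0.578, -0.716], [-0.41, 0.587, -0.698]]
top 43.95192373326168 317.18117306871846 197.73272317598864 [0.501 0.064 1.243] [[0.004, -1.0, -0.012], [-0.995, -0.003, -0.103], [0.102, 0.012, -0.995]]
{'t': 0.1, 'joint_pos': [1.135, 0.492, 1.559, 0.0, 1.092, -0.106], 'dq': [-0.002, -0.002, -0.002, 0.001, 0.001, -0.0], 'joint_torque': [0.003, -61.362, -25.861, 0.069, 0.047, -0.0], 'ee_pos': [0.202, 0.591, 0.214], 'tcp_rot': [0.0, 0.814, 0.581, -0.0], 'ft_force': [-0.091, -0.569, 0.019], 'ft_torque': [0.033, -0.014, -0.027], 'finger_gap': 0.095}
```

View pics/scene0.png

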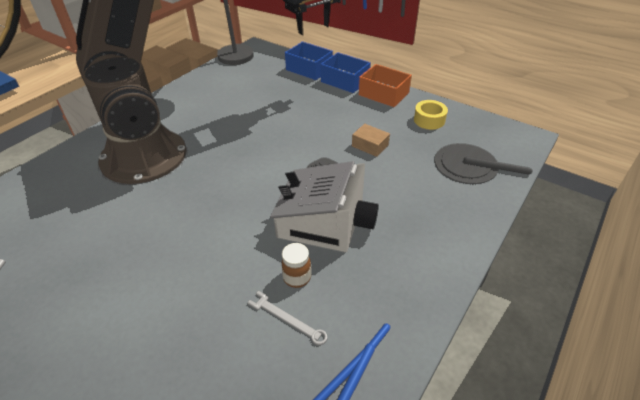

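View pics/top0.png

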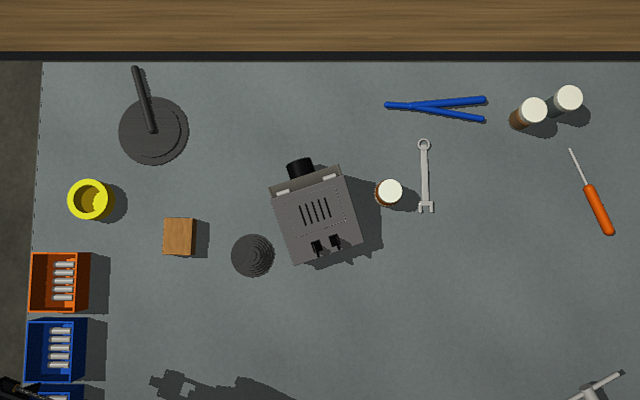

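The top view shows the housing at about (312,215), turned a little, with the tabs at about (318,248) and (335,241). The jar is close on its right (390,192) and the cassette is at its front left (252,255). I'll enlarge both views next.

Run:
```python
import cv2
a=cv2.imread('pics/top0.png')[150:275,255:385]; b=cv2.imread('pics/scene0.png')[150:255,260:385]
cv2.imwrite('pics/ct.png',cv2.resize(a,None,fx=4.5,fy=4.5,interpolation=2)[:,:585])
cv2.imwrite('pics/cs.png',cv2.resize(b,None,fx=5,fy=5,interpolation=2))
```

```text
(no output)
```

View pics/ct.png

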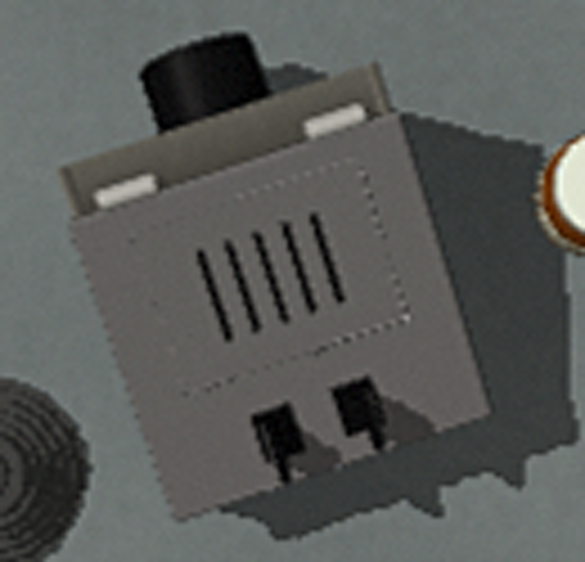

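View pics/cs.png

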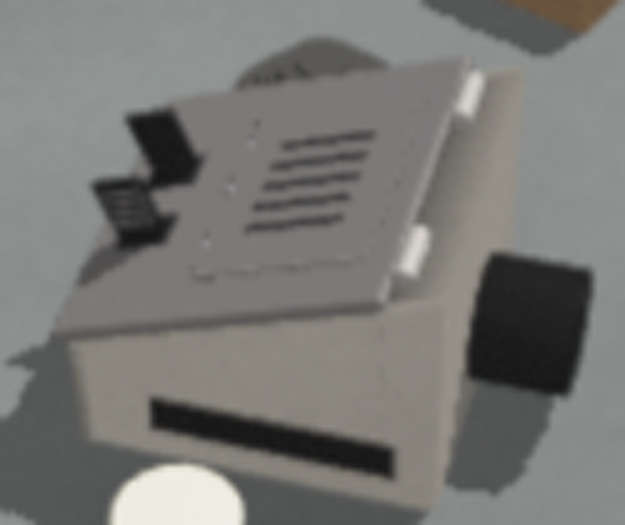

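The top crop shows the cover's outer corners at (72,220), (402,113), (490,410) and (180,520). The scene crop shows the rear corners at (383,303) and (467,60), the front right at (58,331), and the housing's foot corners at (435,510) and (92,440). I'll fit the pose and triangulate as a check.

```bash
cat >> h.py <<'E'
import pickle
from scipy.optimize import least_squares
from scipy.spatial.transform import Rotation as Ro
def proj(c,X):
    p=np.asarray(X)@np.array(c['R']).T+c['t']; f=200/np.tan(np.radians(c['fov_y']/2))
    return np.c_[f*p[:,0]/p[:,2]+c['cx'],f*p[:,1]/p[:,2]+c['cy']]
def cov(p,th=0.):  # points: dist from hinge, y, height above underside -> housing frame
    p=np.atleast_2d(p); a=0.38-th
    r,y,h=p.T
    return np.c_[.075-r*np.cos(a)-h*np.sin(a), y, .130-r*np.sin(a)+h*np.cos(a)]
def world(P,q):
    x,y,yaw=q[:3]; z=q[3] if len(q)>3 else 0
    return P@Ro.from_euler('z',yaw).as_matrix().T+[x,y,z]
E
python3 - <<'E'
from h import *
d=pickle.load(open('c0.pkl','rb'))
C=cov([[0,.088,.008],[0,-.088,.008],[.172,-.088,.008],[.172,.088,.008]])
F=np.array([[.089,-.085,0],[-.089,-.085,0]])
pt=(np.array([[72,220],[402,113],[490,410],[180,520.]])+.5)/4.5-.5+[255,150]
ps=(np.array([[467,60],[383,303],[58,331],[435,510],[92,440.]])+.5)/5-.5+[260,150]
mt=C; ms=np.r_[C[:3],F]
def res(q): return np.r_[proj(d['top'],world(mt,q))-pt, proj(d['scene'],world(ms,q))-ps].ravel()
for q0 in([.5,.07,.3],[.5,.07,.3,0]):
    s=least_squares(res,q0,loss='soft_l1'); print(s.x.round(4)); print(res(s.x).reshape(-1,2).round(1).tolist())
q=least_squares(res,[.5,.07,.3],loss='soft_l1').x; np.save('q.npy',q)
# triangulate
f=lambda c:200/np.tan(np.radians(c['fov_y']/2))
def ray(c,u):
    R=np.array(c['R']);v=R.T@np.array([(u[0]-c['cx'])/f(c),(u[1]-c['cy'])/f(c),1]);return -R.T@np.array(c['t']),v/np.linalg.norm(v)
for i in range(3):
    A=np.zeros((3,3));b=np.zeros(3)
    for o,v in(ray(d['top'],pt[i]),ray(d['scene'],ps[i])):
        M=np.eye(3)-np.outer(v,v);A+=M;b+=M@o
    print('tri',np.linalg.solve(A,b).round(4),world(C,q)[i].round(4))
print('tabs',world(cov([[.142,0,.026]]),q),'hinge',world(cov([[0,0,0]]),q))
T=cov([[r,s*y,.044] for s in(1,-1) for r in(.129,.155) for y in(.022,.028)])
im=cv2.imread('pics/ct.png');im2=cv2.imread('pics/cs.png')
for p in (proj(d['top'],world(T,q))-[255,150]+.5)*4.5: cv2.circle(im,tuple(p.round().astype(int)),3,(0,0,255),-1)
for p in (proj(d['scene'],world(T,q))-[260,150]+.5)*5: cv2.circle(im2,tuple(p.round().astype(int)),3,(0,0,255),-1)
h=max(len(im),len(im2)); o=np.zeros((300,800,3),np.uint8); a=im[300:,150:450]; b=im2[80:280,60:260]
o[:a.shape[0],:300]=a; b=cv2.resize(b,(300,300)); o[:300,400:700]=b
cv2.imwrite('pics/chk.png',o)
E
```

```text
[0.5743 0.0767 0.3351]
[[-0.8, -0.1], [-0.1, -1.7], [1.7, 0.1], [-0.4, 0.2], [2.0, -1.2], [1.4, 0.1], [-0.8, 1.2], [-2.7, -0.2], [-5.0, -0.8]]
[ 0.5739  0.0775  0.3345 -0.0023]
[[-1.0, 0.1], [-0.5, -1.3], [1.3, 0.3], [-0.7, 0.3], [2.0, -0.7], [1.4, 0.6], [-0.6, 1.6], [-2.7, 0.2], [-4.9, -0.4]]
tri [0.6118 0.1808 0.135 ] [0.6134 0.1835 0.1374]
tri [0.6678 0.0171 0.136 ] [0.6713 0.0173 0.1374]
tri [ 0.5203 -0.0315  0.0743] [ 0.5204 -0.0352  0.0736]
tabs [[0.51148667 0.0548576  0.10147457]] hinge [[0.64512911 0.10139791 0.13      ]]
```

View pics/chk.png

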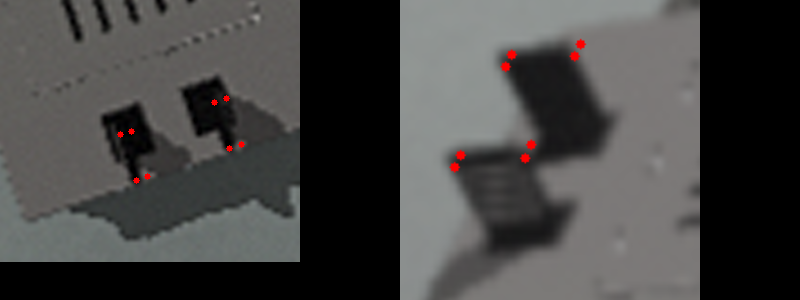

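The scene overlay agrees, and the top overlay is about 1 px off. I'll refit with the tabs' own points and leave out the poorly fitting foot corners.

Run:
```python
from h import *
d=pickle.load(open('c0.pkl','rb'))
C=cov([[0,.088,.008],[0,-.088,.008],[.172,-.088,.008],[.172,.088,.008]])
T=cov([[.155,.025,.044],[.155,-.025,.044]])
pt=(np.array([[72,220],[402,113],[490,410],[180,520.],[286,480],[378,450]])+.5)/4.5-.5+[255,150]
ps=(np.array([[467,60],[383,303],[58,331],[129,116],[95,183.]])+.5)/5-.5+[260,150]
mt=np.r_[C,T]; ms=np.r_[C[:3],T]
def res(q,only=None):
    a=(proj(d['top'],world(mt,q))-pt); b=(proj(d['scene'],world(ms,q))-ps)
    return a.ravel() if only=='t' else b.ravel() if only=='s' else np.r_[a,b].ravel()
for o in(None,'t','s'):
    s=least_squares(res,[.57,.077,.33],loss='soft_l1',args=(o,)); print(o,s.x.round(4)); print(res(s.x).reshape(-1,2).round(1).tolist())
    print(world(cov([[.142,0,.035]]),s.x).round(4))
    if o is None: np.save('q.npy',s.x)
q=np.load('q.npy')
for th in np.arange(0,2.3,.2):
    print(round(th,1),world(cov([[.142,0,.035]],th),q).round(4), [round(v*100,2) for v in (np.hypot(.142,.035)*0+cov([[.142,0,.035]],th)-cov([[.142,0,.035]],0))[0]])
```

```text
None [0.5729 0.0772 0.3222]
[[-0.8, -0.1], [0.2, -0.7], [1.2, 1.3], [-1.2, 0.5], [0.3, 0.1], [0.8, -0.1], [1.9, -1.2], [0.3, -0.1], [-1.4, 0.4], [0.4, 0.1], [0.2, -0.0]]
[[0.5066 0.0551 0.1098]]
t [0.5732 0.0776 0.3225]
[[-1.0, -0.2], [0.1, -0.8], [1.0, 1.2], [-1.3, 0.3], [0.2, 0.0], [0.7, -0.3], [2.1, -1.3], [0.5, -0.1], [-1.2, 0.3], [0.6, 0.0], [0.4, -0.0]]
[[0.5069 0.0555 0.1098]]
s [0.5723 0.0768 0.3244]
[[-0.6, 0.3], [0.3, -0.5], [1.4, 1.4], [-0.9, 0.7], [0.6, 0.4], [1.1, 0.1], [1.6, -1.3], [0.1, -0.1], [-1.6, 0.5], [0.1, 0.1], [-0.1, 0.1]]
[[0.5061 0.0545 0.1098]]
0.0 [[0.5066 0.0551 0.1098]] [np.float64(0.0), np.float64(0.0), np.float64(0.0)]
0.2 [[0.5055 0.0547 0.139 ]] [np.float64(-0.11), np.float64(0.0), np.float64(2.92)]
0.4 [[0.51   0.0562 0.1678]] [np.float64(0.36), np.float64(0.0), np.float64(5.8)]
0.6 [[0.5198 0.0595 0.1951]] [np.float64(1.39), np.float64(0.0), np.float64(8.53)]
0.8 [[0.5346 0.0644 0.2199]] [np.float64(2.95), np.float64(0.0), np.float64(11.0)]
1.0 [[0.5537 0.0708 0.241 ]] [np.float64(4.96), np.float64(0.0), np.float64(13.12)]
1.2 [[0.5764 0.0784 0.2577]] [np.float64(7.36), np.float64(0.0), np.float64(14.79)]
1.4 [[0.6018 0.0869 0.2693]] [np.float64(10.04), np.float64(0.0), np.float64(15.95)]
1.6 [[0.6289 0.0959 0.2754]] [np.float64(12.89), np.float64(0.0), np.float64(16.55)]
1.8 [[0.6566 0.1052 0.2756]] [np.float64(15.81), np.float64(0.0), np.float64(16.58)]
2.0 [[0.6838 0.1143 0.2701]] [np.float64(18.68), np.float64(0.0), np.float64(16.03)]
2.2 [[0.7094 0.1228 0.259 ]] [np.float64(21.38), np.float64(0.0), np.float64(14.91)]
```

Request:
arm_command:
  moves: "0 0 -2 -0.12 1; 0 0 0 -0.12 1; 0 0 0 -0.12 1; 0 0 0 -0.12 1; 0 0 0 -0.12 1"

```text
t: 0.52
ee_pos: [0.2023, 0.5912, 0.2344]
tcp_rot: [0.0, 0.603, 0.798, -0.0]
ft_force: [0.7, 0.0, -0.1]
finger_gap: 0.0949
```

Request:
arm_command:
  moves: "-2 0.4 0 -0.046 1; -3.8 0.75 0 0 1; -3.8 0.75 0 0 1; -3.8 0.75 0 0 1; -3.8 0.75 0 0 1"

```text
t: 0.93
ee_pos: [0.2876, 0.4363, 0.2343]
tcp_rot: [-0.0, 0.587, 0.81, -0.0]
ft_force: [1.1, 0.3, 0.7]
finger_gap: 0.0951
```

Request:
arm_command:
  moves: "-3.8 0.75 0 0 1; -3.8 0.75 0 0 1; -3.8 0.75 0 0 1; -3.8 0.75 0 0 1; -3.8 0.75 0 0 1"

```text
t: 1.35
ee_pos: [0.3825, 0.2673, 0.2346]
tcp_rot: [-0.0, 0.587, 0.81, -0.0]
ft_force: [1.5, 0.4, -0.1]
finger_gap: 0.0953
```

Request:
arm_command:
  moves: "-3.8 0.75 0 0 1; -3.8 0.75 0 0 1; -3.8 0.75 0 0 1; -3.8 0.75 0 0 1; -2 0.5 0 0 1"

```text
t: 1.77
ee_pos: [0.4701, 0.1134, 0.2345]
tcp_rot: [0.0, 0.588, 0.809, -0.0]
ft_force: [0.0, 0.4, 0.6]
finger_gap: 0.0952
```

Request:
arm_command:
  moves: "-3.4 0.8 0 0 1; -3.3 0.8 0 0 1; 0 0 3 0 1; 0 0 3 0 1; 0 0 2 0 1"

```text
t: 2.18
ee_pos: [0.5042, 0.0571, 0.1524]
tcp_rot: [-0.001, 0.588, 0.809, -0.0]
ft_force: [0.8, 0.8, 0.2]
finger_gap: 0.0945
```

Run:
```python
from h import *
s=status.get_state(); p=np.array(s['ee_pos']);q=np.load('q.npy')
Rt=Ro.from_quat(np.array(s['tcp_rot'])[[1,2,3,0]]).as_matrix()
print(p,'tool-delta cm',(Rt.T@(world(cov([[.142,0,.035]]),q)[0]-[0,0,.019]-p)*100).round(2), 'yaw err',np.arctan2(Rt[1,0],Rt[0,0])-np.pi/2-q[2])
c=snap('top','t1');e=snap('scene','s1')
a=cv2.imread('pics/t1.png')[180:290,255:385];b=cv2.imread('pics/s1.png')[90:220,240:370]
cv2.imwrite('pics/v1.png',np.hstack([cv2.resize(a,(390,330),interpolation=2),cv2.resize(b,(390,330),interpolation=2)]))
```

```text
[0.50421582 0.05707745 0.15240471] tool-delta cm [-0.27  0.18  6.16] yaw err -0.007462735758499817
```

View pics/v1.png

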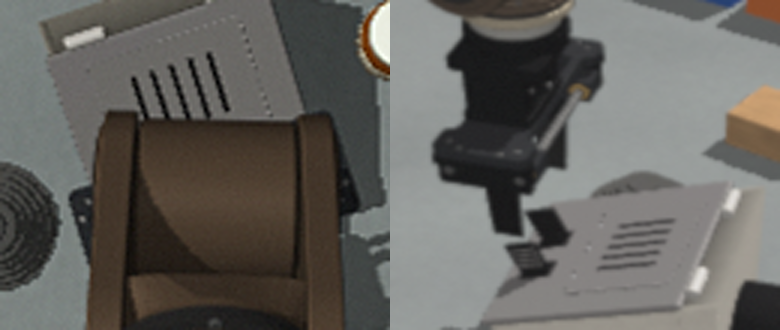

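The fingers hang over the tabs, at about (505,215) on the right, with the tabs at (545,225) and (525,260). That agrees with the estimate, so I correct and descend.

Request:
arm_command:
  moves: "-0.2 0.15 0 0 1; 0 0 2 0 1; 0 0 2 0 1; 0 0 1 0 1; 0 0 0 0 1"

```text
t: 2.7
ee_pos: [0.5068, 0.0565, 0.1042]
tcp_rot: [-0.001, 0.587, 0.81, -0.0]
ft_force: [0.9, -0.4, -0.7]
finger_gap: 0.0952
```

Request:
arm_command:
  moves: "-0.12 -0.05 0.7 0 0.8; 0 0 0.6 0 0.66; 0 0 0 0 0.62; 0 0 0 0 0.62; 0 0 0 0 0.62"

```text
t: 3.12
ee_pos: [0.507, 0.0551, 0.0921]
tcp_rot: [0.0, 0.587, 0.81, 0.0]
ft_force: [0.6, -0.5, -0.1]
finger_gap: 0.0669
```

Request:
arm_command:
  moves: "0 0 0 0 0.53; 0 0 0 0 0.53; 0 0 0 0 0.53"

```text
t: 3.37
ee_pos: [0.507, 0.0551, 0.092]
tcp_rot: [0.0, 0.587, 0.81, 0.0]
ft_force: [-0.5, 0.2, 3.3]
finger_gap: 0.0512
```

Request:
arm_command:
  moves: "0 0 0 0 0.45; 0 0 0 0 0.45; 0 0 0 0 0.42; 0 0 0 0 0.42"

```text
t: 3.7
ee_pos: [0.507, 0.055, 0.092]
tcp_rot: [0.0, 0.587, 0.81, 0.0]
ft_force: [-0.3, -0.9, 6.3]
finger_gap: 0.0404
```

Run:
```python
from h import *
s=status.get_state(); print({k:np.round(s[k],4).tolist() for k in('ee_pos','ft_force','ft_torque','finger_gap')})
```

```text
{'ee_pos': [0.507, 0.055, 0.092], 'ft_force': [-0.314, -0.8931, 6.3202], 'ft_torque': [-0.0362, 0.1917, -0.0256], 'finger_gap': 0.0404}
```

Request:
arm_command:
  moves: "0 0 0 0 0.3; 0 0 0 0 0.3; 0 -0.08 -0.73 0 0.3; 0 -0.05 -0.73 0 0.3; 0 0 0 0 0.3"

```text
t: 4.12
ee_pos: [0.5048, 0.0543, 0.1071]
tcp_rot: [-0.0, 0.587, 0.81, -0.001]
ft_force: [-2.6, -4.5, -2.0]
finger_gap: 0.0349
```

Run:
```python
from h import *
s=status.get_state(); print({k:np.round(s[k],4).tolist() for k in('ee_pos','ft_force','ft_torque','finger_gap')})
e=snap('scene','s2')
b=cv2.imread('pics/s2.png')[110:250,230:390]
cv2.imwrite('pics/v2.png',cv2.resize(b,(640,560),interpolation=2))
```

```text
{'ee_pos': [0.5048, 0.0543, 0.1071], 'ft_force': [-2.5833, -4.5408, -2.0357], 'ft_torque': [-0.9556, 0.6184, 0.163], 'finger_gap': 0.0349}
```

View pics/v2.png

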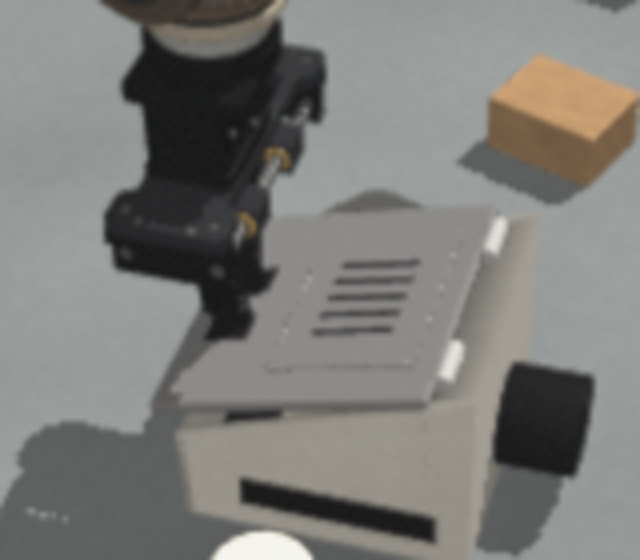

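The cover has lifted off its catch at the front edge, and a gap is visible at (250,415). I continue along the arc.

Request:
arm_command:
  moves: "0 0.02 -1.46 0 0.3; 0 0.16 -1.45 0 0.3; 0 0.31 -1.43 0 0.3; 0 0.45 -1.39 0 0.3; 0 0 0 0 0.3"

```text
t: 4.58
ee_pos: [0.5138, 0.0573, 0.1656]
tcp_rot: [-0.0, 0.587, 0.81, -0.001]
ft_force: [-6.1, -6.3, 2.9]
finger_gap: 0.0345
```

Request:
arm_command:
  moves: "0 0.58 -1.34 0 0.3; 0 0.72 -1.27 0 0.3; 0 0.84 -1.2 0 0.3; 0 0.95 -1.1 0 0.3; 0 0 0 0 0.3"

```text
t: 5.0
ee_pos: [0.5439, 0.0674, 0.2146]
tcp_rot: [-0.0, 0.587, 0.81, -0.0]
ft_force: [-7.5, -3.2, 6.5]
finger_gap: 0.0343
```

Request:
arm_command:
  moves: "0 1.05 -1.02 0 0.3; 0 1.16 -0.89 0 0.3; 0 1.24 -0.79 0 0.3; 0 1.31 -0.64 0 0.3; 0 0 0 0 0.3"

```text
t: 5.42
ee_pos: [0.5897, 0.0829, 0.2474]
tcp_rot: [-0.0, 0.587, 0.81, 0.001]
ft_force: [-5.3, 1.3, 9.1]
finger_gap: 0.0338
```

Run:
```python
from h import *
s=status.get_state(); print({k:np.round(s[k],4).tolist() for k in('ee_pos','ft_force','ft_torque','finger_gap')})
e=snap('scene','s3')
b=cv2.imread('pics/s3.png')[70:250,230:410]
cv2.imwrite('pics/v3.png',cv2.resize(b,(590,590),interpolation=2))
```

```text
{'ee_pos': [0.5897, 0.0829, 0.2474], 'ft_force': [-5.2584, 1.2559, 9.116], 'ft_torque': [0.2008, 1.3041, 0.0651], 'finger_gap': 0.0338}
```

View pics/v3.png

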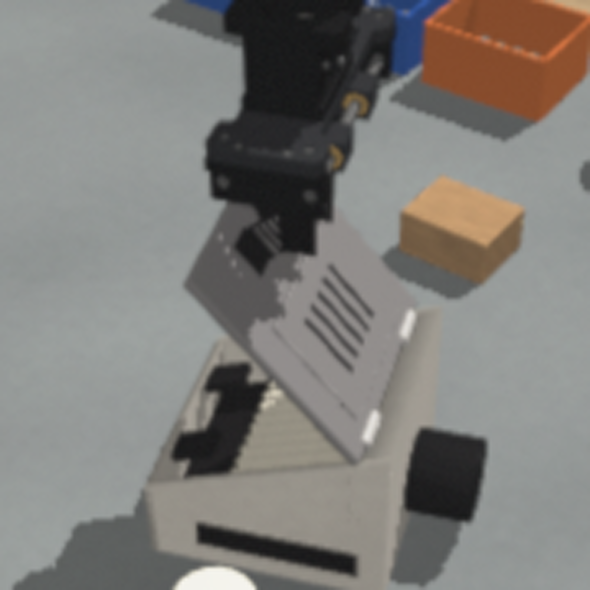

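The cover is now at about 1.15 rad and lags the fingers slightly, with the tab at (260,245) ahead of the pads. I'll let the tabs go, lift clear and push the last part on the inner face from the front.

Request:
arm_command:
  moves: "0 0 0 0 0.7; 0 0 0 0 1; 0 0 0 0 1; 0 0 0 0 1; 0 0 -1 0 1"

```text
t: 5.88
ee_pos: [0.5884, 0.0821, 0.2549]
tcp_rot: [-0.001, 0.587, 0.81, -0.001]
ft_force: [0.2, 0.4, -0.6]
finger_gap: 0.0617
```

Request:
arm_command:
  moves: "0 0 -3 0 1; 0 0 -4 0 1; 0 0 -3 0 0.7; 0 -4 0 0 0.4; 0 -4 0 0 0.1"

```text
t: 6.3
ee_pos: [0.5135, 0.0571, 0.3576]
tcp_rot: [0.001, 0.587, 0.81, 0.001]
ft_force: [-0.2, -0.5, -1.2]
finger_gap: 0.0656
```

Request:
arm_command:
  moves: "0 -4 0 0 0; 0 -4 0 0 0; 0 -4 0 0 0; 0 -2 0 0 0; 0 0 0 0 0"

```text
t: 6.72
ee_pos: [0.3769, 0.0131, 0.3571]
tcp_rot: [0.001, 0.587, 0.809, 0.0]
ft_force: [0.0, 0.5, 0.8]
finger_gap: 0.0325
```

Run:
```python
from h import *
s=status.get_state(); print({k:np.round(s[k],4).tolist() for k in('t','ee_pos','ft_force','finger_gap')})
q=np.load('q.npy')
print('housing-frame tcp',(Ro.from_euler('z',-q[2]).as_matrix()@(np.array(s['ee_pos'])-[q[0],q[1],0])).round(4))
c=snap('scene','s4')
C=lambda th:proj(c,world(cov([[.172,.088,0],[.172,-.088,0],[0,-.088,0]],th),q))
for th in(.9,1.0,1.1,1.2,1.3): print(th,((C(th)-[230,60])*3.2).round().tolist())
b=c['pixels'][60:240,230:410,::-1]
cv2.imwrite('pics/v4.png',cv2.resize(b,(576,576),interpolation=2))
```

```text
{'t': 6.7167, 'ee_pos': [0.3769, 0.0131, 0.3571], 'ft_force': [0.0105, 0.4534, 0.81], 'finger_gap': 0.0325}
housing-frame tcp [-0.2062  0.0012  0.3571]
0.9 [[212.0, 206.0], [127.0, 354.0], [345.0, 489.0]]
1.0 [[223.0, 191.0], [139.0, 340.0], [345.0, 489.0]]
1.1 [[236.0, 178.0], [153.0, 327.0], [345.0, 489.0]]
1.2 [[251.0, 166.0], [169.0, 315.0], [345.0, 489.0]]
1.3 [[269.0, 155.0], [188.0, 304.0], [345.0, 489.0]]
```

View pics/v4.png

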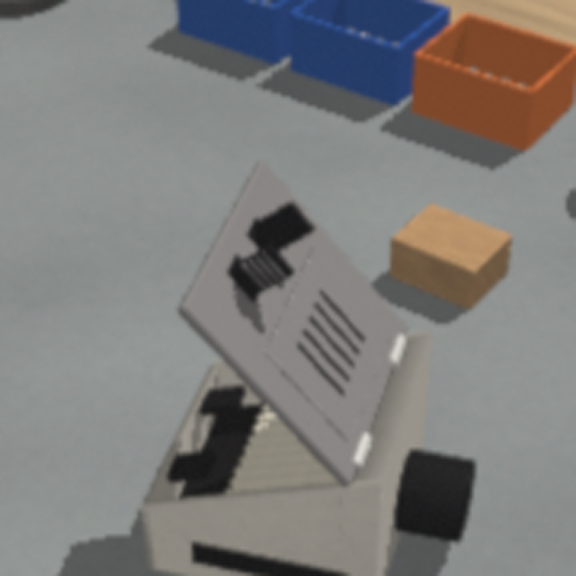

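The cover rests by itself at about 1.25 rad, with its lip corners at (181,310) and (258,163), and the tabs are released. I'll place the closed fingers in front of it, 50 mm left of the middle to miss the hooks.

Request:
arm_command:
  moves: "2.5 1 3 0 0; 2.5 1 3 0 0; 0 2 3 0 0; 0 3 2.7 0 0; 0 3.5 0 0 0"

```text
t: 7.18
ee_pos: [0.4638, 0.0948, 0.2348]
tcp_rot: [-0.002, 0.587, 0.81, -0.002]
ft_force: [-0.4, -0.5, 0.7]
finger_gap: 0.0009
```

Request:
arm_command:
  moves: "0 3 0 0 0; 0 2 0 0 0; 0 1.5 0 0 0; 0 1.5 0 0 0; 0 0 0 0 0"

```text
t: 7.6
ee_pos: [0.5428, 0.1197, 0.2383]
tcp_rot: [-0.0, 0.587, 0.81, 0.0]
ft_force: [-0.5, -0.2, -0.2]
finger_gap: 0.0005
```

Request:
arm_command:
  moves: "0 1.5 0 0 0; 0 1.5 -0.3 0 0; 0 1.5 -0.3 0 0; 0 1 -0.3 0 0"

```text
t: 7.93
ee_pos: [0.5933, 0.1363, 0.2477]
tcp_rot: [-0.0, 0.587, 0.81, -0.0]
ft_force: [-1.0, -2.0, -0.9]
finger_gap: 0.0007
```

Run:
```python
from h import *
s=status.get_state(); print({k:np.round(s[k],4).tolist() for k in('t','ee_pos','ft_force','finger_gap')})
q=np.load('q.npy')
print('housing-frame tcp',(Ro.from_euler('z',-q[2]).as_matrix()@(np.array(s['ee_pos'])-[q[0],q[1],0])).round(4))
c=snap('scene','s5')
C=lambda th:proj(c,world(cov([[.172,.088,0],[.172,-.088,0],[0,-.088,0]],th),q))
for th in(1.3,1.5,1.7,1.9,2.1,2.2): print(th,((C(th)-[230,60])*3.2).round().tolist())
b=c['pixels'][60:240,230:410,::-1]
cv2.imwrite('pics/v5.png',cv2.resize(b,(576,576),interpolation=2))
```

```text
{'t': 7.9333, 'ee_pos': [0.5933, 0.1363, 0.2477], 'ft_force': [-0.9576, -1.957, -0.9179], 'finger_gap': 0.0007}
housing-frame tcp [0.0381 0.0495 0.2477]
1.3 [[269.0, 155.0], [188.0, 304.0], [345.0, 489.0]]
1.5 [[308.0, 139.0], [231.0, 289.0], [345.0, 489.0]]
1.7 [[353.0, 131.0], [281.0, 283.0], [345.0, 489.0]]
1.9 [[402.0, 132.0], [336.0, 285.0], [345.0, 489.0]]
2.1 [[451.0, 141.0], [391.0, 297.0], [345.0, 489.0]]
2.2 [[476.0, 149.0], [419.0, 306.0], [345.0, 489.0]]
```

View pics/v5.png

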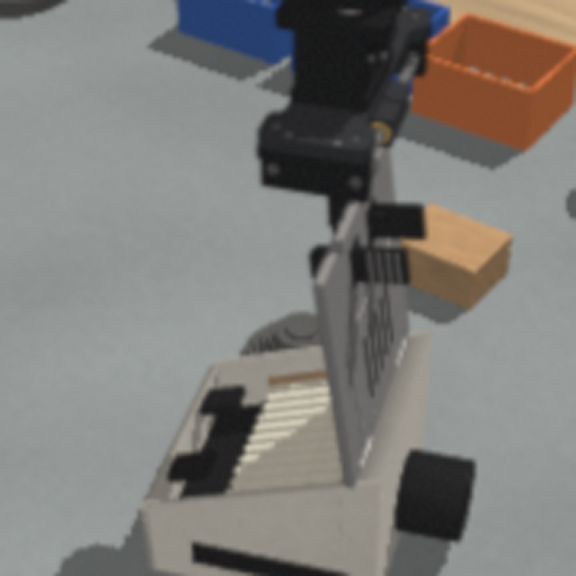

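The cover follows the fingers and stands nearly upright at about 1.84 rad, with its near lip corner at (320,278). I continue gently to the stop.

Request:
arm_command:
  moves: "0 1 0 0 0; 0 1 0 0 0; 0 1 0 0 0; 0 0.8 0 0 0; 0 0 0 0 0"

```text
t: 8.4
ee_pos: [0.6293, 0.1479, 0.2474]
tcp_rot: [-0.0, 0.587, 0.81, -0.0]
ft_force: [0.1, 0.7, -0.4]
finger_gap: 0.0003
```

Request:
arm_command:
  moves: "0 0.5 0 0 0; 0 0.4 0 0 0; 0 0 0 0 0"

```text
t: 8.65
ee_pos: [0.6375, 0.1504, 0.2479]
tcp_rot: [-0.0, 0.587, 0.81, 0.0]
ft_force: [-0.8, -0.6, -0.5]
finger_gap: 0.0003
```

Request:
arm_command:
  moves: "0 0.4 0 0 0; 0 0 0 0 0"

```text
t: 8.82
ee_pos: [0.6414, 0.1516, 0.2481]
tcp_rot: [0.0, 0.587, 0.81, 0.0]
ft_force: [-1.5, -0.5, -1.7]
finger_gap: 0.0007
```

Request:
arm_command:
  moves: "0 0.3 0 0 0; 0 0.2 0 0 0; 0 0 0 0 0"

```text
t: 9.07
ee_pos: [0.6441, 0.1526, 0.2479]
tcp_rot: [-0.002, 0.587, 0.81, -0.002]
ft_force: [-12.7, -4.7, 3.7]
finger_gap: 0.0001
```

Request:
arm_command:
  moves: "0 0.2 0 0 0; 0 0.2 0 0 0; 0 0 0 0 0"

```text
t: 9.32
ee_pos: [0.6448, 0.1528, 0.2478]
tcp_rot: [-0.004, 0.587, 0.81, -0.005]
ft_force: [-31.8, -11.6, 10.1]
finger_gap: 0.0003
```

The force rose sharply at housing x≈0.092, so the cover is at its stop. I back off and lift clear.

Request:
arm_command:
  moves: "0 -1 0 0 0; 0 -2 0 0 0; 0 -4 0 0 0; 0 -4 0 0 0; 0 -4 -3 0 0"

```text
t: 9.73
ee_pos: [0.5102, 0.1092, 0.2699]
tcp_rot: [-0.002, 0.587, 0.81, -0.002]
ft_force: [0.5, 0.3, 1.4]
finger_gap: 0.0006
```

Request:
arm_command:
  moves: "0 -4 -2 0 0; 0 -4 0 0 0; 0 -4 0 0 0; 0 0 0 0 0; 0 0 0 0 0"

```text
t: 10.15
ee_pos: [0.4014, 0.0731, 0.2929]
tcp_rot: [0.001, 0.587, 0.809, 0.001]
ft_force: [0.1, -0.6, 0.2]
finger_gap: 0.0005
```

Run:
```python
from h import *
s=status.get_state(); print({k:np.round(s[k],4).tolist() for k in('t','ee_pos','ft_force','finger_gap')})
q=np.load('q.npy')
c=snap('scene','s6');t=snap('top','t6')
for th in(2.1,2.15,2.2): print(th,((proj(c,world(cov([[.172,.088,0],[.172,-.088,0],[0,-.088,0]],th),q))-[230,100])*2.5).round().tolist())
b=cv2.resize(c['pixels'][100:340,230:390,::-1],(400,600),interpolation=2);a=cv2.resize(t['pixels'][120:280,150:450,::-1],(400,213),interpolation=2)
o=np.zeros((600,800,3),np.uint8);o[:,:400]=b;o[:213,400:]=a
o[230:443,400:]=cv2.resize(cv2.imread('pics/top0.png')[120:280,150:450],(400,213),interpolation=2)
cv2.imwrite('pics/v6.png',o)
```

```text
{'t': 10.15, 'ee_pos': [0.4014, 0.0731, 0.2929], 'ft_force': [0.1235, -0.5873, 0.1505], 'finger_gap': 0.0005}
2.1 [[353.0, 10.0], [306.0, 132.0], [269.0, 282.0]]
2.15 [[362.0, 13.0], [317.0, 135.0], [269.0, 282.0]]
2.2 [[372.0, 16.0], [327.0, 139.0], [269.0, 282.0]]
```

View pics/v6.png

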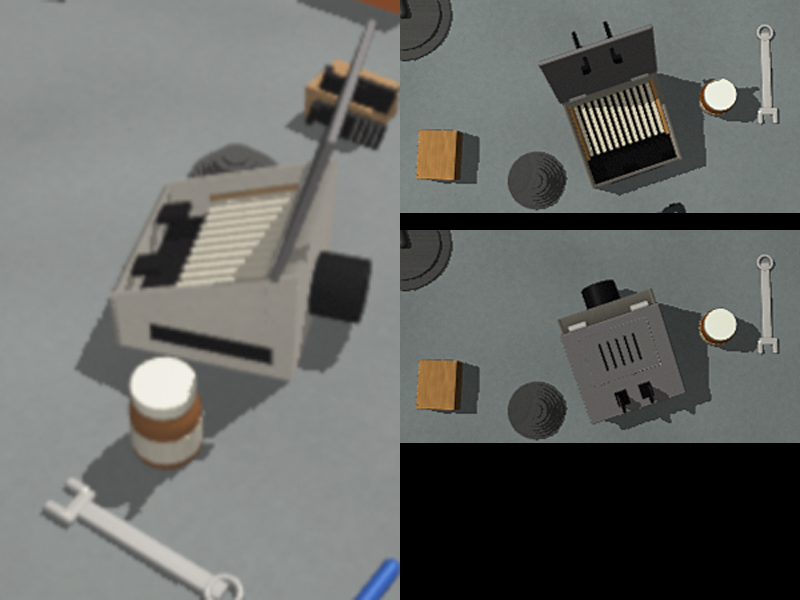

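The cover's lip is at (372,20) and (325,138), which matches the prediction for 2.2 rad. The tabs stand free, and jar, cassette, spanner and box are where they were. I'll hand the job in.

```bash
python3 -c "
from workcell import finish_job; print(finish_job())"
```

```text
the job is handed in; nothing more can be done
None
```

The filter housing is open: the cover stands at its stop (about 2.2 rad) and stays there by itself, with both tabs let go. The job was handed in after about 10 s of robot time, with no verdict reported.

- **How it was done:** I squeezed both tabs and raised the cover to about 1.25 rad by them. I then let the tabs go and pushed the cover's inner face back with the closed fingers.
- **Last checks:** The lip corners in the final picture match the prediction for 2.2 rad within a pixel or two. The jar, cassette, spanner and box look unmoved against the first top picture. The gripper is well clear, and the wrist force is back to about zero.
- **What disagreed:**
  - In the first pose fit, the housing's lower front corner was about 5 px off, so I left the foot corners out and used the cover and tab points.
  - The cover lagged the fingers a little while I was lifting it by the tabs.
- **Force at the stop:** My last push there reached about 35 N, close to the 40 N limit. It was on the fingertips and did not pass it in any reading. I read the force only at the end of each move, so a brief peak between readings would not show.

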